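# Nip up the glue clamp on a coaster

### The arm

A 7-joint arm with a two-finger parallel gripper is mounted at the origin on the work surface. World frame = base frame: x ahead of the robot, y to its left, z up, the work surface at z = 0. Lengths are in m, angles in rad, forces in N, time in s.
With the tool pointing down it reaches from about 0.425 to 0.875 m from the base axis. Payload 4.7 kg.
Tool frame: the origin (TCP) lies at the very end of the fingers, on their centre line; the grasp point (between the pads) lies 19 mm behind it; z points along the fingers, y is the line along which they close (so a half turn about z gives the same grasp; the last joint's range is limited). The gripper opens to 87 mm and grips with 3 to 60 N. Pads are 19 mm wide; open, the fingers measure 117 mm over their backs; the gripper's body (75 mm by 190 mm) begins 51 mm behind the grasp point.
Start: joints at [-1.126, 0.321, -0.07, 1.45, 0.023, 1.371, -0.057], TCP at [0.271, 0.591, 0.223] pointing down, gripper open.
Joint ranges: [-2.86, 2.86], [-0.3, 2.09], [-1.38, 1.24], [0.06, 2.45], [-1.56, 4.7], [0.09, 2.05], [-2.69, 2.69]. Speed limits (rad/s): [2.57, 2.57, 3.14, 3.14, 3.14, 3.14, 3.14].

### API

Orientations are given as a rotation vector (axis times angle).
In Python, from bench import get_state, get_image, get_calibration, close_job gives the robot as it stands.
- The arm moves only by the shell command python3 -m crank 'ROWS' [FORCE]. ROWS is JSON, a list of rows, each a list of 5 numbers: the opening, from 0 (shut) to 1 (fully open), then the shift along the world's x, y, z in units of 0.2 m (1.0 is 0.2 m), then the turn about the world's z in units of 2 pi rad (1.0 is 2 pi rad). A call has 1 to 5 rows; each row is the pose to reach, as a shift and turn from the pose commanded when the call began, turning the shorter way round; what a row does not reach only later rows make up. A row lasts 1/8 s, in which the tool goes at most 62.5 mm and 10.7 degrees, less where a joint would pass 70% of its speed; a pose out of reach is approached as far as the arm can. A call with a number of a shift or a turn outside -1 to 1 is refused whole. A call with a gripper value outside its range is refused whole. The fingers move at their own pace and stop on an object; FORCE is the grip in N (left out, the last holds). Time passes only in rows, so rows that repeat a pose let the fingers close. It gives the time, the measured TCP pose, the force, the opening and the grip force at its end, in the units of the state.
- get_state(): the state, without advancing time (a new reading comes with each control period).
- get_image(name): name is "scene" or "side" or "wrist"; returns the picture (420x560x3 uint8, red, green, blue); there is no depth.
- get_calibration(name): a dict with "fovy" (degrees; the focal length in pixels is half the picture's height over the tangent of half this angle, whatever the lens; pixels are square), "cx", "cy" (the principal point, pixels), "k1" (the pictures are not rectified: a ray, as slopes to the right and down, at radius r is drawn at 1 + k1 r^2 times it, then the intrinsics apply), "R" (3x3) and "t" (3): a world point X has camera coordinates R X + t. Camera axes: x right, y down, z forward; pixel columns grow to the right and rows downward; lengths in m; the calibration is good to about 2 mm. A picture is of the moment at which its call begins: read the wrist's pose just before it. get_calibration takes no time and is no camera call; for the wrist camera it gives the pose at the moment of the call.
- close_job(): hands the job in; it is judged then, once.
The state is a dict: "time": time; "joint_positions": joint angles; "qd": joint speeds; "joint_torque": joint torques, N m; "position": TCP position; "tool_rot": TCP orientation; "ft_force": force on the tool from outside, world axes, zero at the start; "torque": the same for the moment, N m; "grip_width": opening from 0.0 (shut) to 1.0 (fully open); "grip_force": force on a finger pad.
Only numpy, scipy, OpenCV 4.12 (cv2) and the standard library are available. Lean on these libraries where they do the work, as an engineer would, in place of code of your own. Each camera call takes 0.05 s, during which the arm holds its last target. There are 200 camera calls.

### The job

Two alike small screw clamps stand on the craft counter. On the one that holds the round wooden coaster, turn the bar knob clockwise until the foot just touches the coaster (the bar then points straight along the clamp's arm), then add one eighth of a turn (45 degrees) to clamp it, and let go. Do not overtighten it, do not shift the coaster, and leave the knob of the empty clamp alone.

Things in the scene. Friction and masses are not known exactly. Their poses are not given: they have to be found in the camera images.
- screw (a joint): Turn of the loaded clamp's bar knob, rad; grows clockwise from above, foot going down 30 mm a turn. 0: bar straight along the clamp's arm, foot just touching the coaster. Starts -0.62 to -0.14 (bar 8 to 36 deg anticlockwise of the arm); an eighth turn past touch is 0.785. Stops at -0.9 and 1.5. Takes 0.06 N m, rising to 0.1 (sprung foot, 8 N at the end); friction holds it where left.
- screw_grip (a point): Centre of that knob's black bar, on the vertical screw axis, 106 mm above the counter; turns with it: x along, y across, z up. Bar 60 long, 14 wide (grip across this), 28 mm high, top at 120 mm, the clamp's highest part; 12 mm stem below, arm top at 78 mm. Fixed grey C-frame: base 140 x 90 x 14 mm, arm 26 mm wide, 80 mm from screw back to a column; jaws open away from robot, +-30 deg.
- coaster: Loose round coaster of two glued wooden layers, 72 mm across, 16 mm thick, lying flat on the clamp's base plate under the foot, roughly centred on the screw axis. Origin: centre of its underside, 14 mm above the counter; z up.
- spare_screw_tip (a point): One end of the knob bar of the other, empty clamp, which is exactly alike: 30 mm from its screw axis, 106 mm above the counter. To be left alone.
There are look-alikes about, which are no part of the job. There is more than one size of the coaster; the job needs the largest.

How it is judged:
On the way:
1. the knob is turned clockwise until the foot touches the coaster (value of joint screw above 0 rad).
At the end, for the whole second after the job is handed in: The loaded clamp's knob stands 45 degrees (within 15) clockwise past touch, i.e. its joint reads 0.525 to 1.045 rad, the coaster is pressed (contact forces on it over 4 N) within 12 mm of where it was, and the empty clamp's knob bar end is within 10 mm of where it was (value of joint screw between 0.525 and 1.045 rad and contact force between coaster and anything else above 4 N and distance of coaster from where it was at the start of the episode below 0.012 m and distance of spare_screw_tip from where it was at the start of the episode below 0.01 m).
It fails at once if the clamp is overtightened: more than 66 degrees past touch (value of joint screw above 1.15 rad).
It fails at once if the coaster is shifted by more than 12 mm (distance of coaster from where it was at the start of the episode above 0.012 m).
It fails at once if the empty clamp's knob is turned (bar end moved more than 10 mm) (distance of spare_screw_tip from where it was at the start of the episode above 0.01 m).
It also fails if it takes over 29 s, if anything falls off the work surface, if the arm or the gripper's body presses on something with over 40 N, if the wrist force passes 120 N, or if a joint passes its speed limit or range.

## Working session

There is one attempt and no reset: what is moved stays moved. The work goes in short steps, Python scripts to look and compute and a shell command to move; the robot and the scene stay as the last step left them, time stands still between calls to the robot, and variables do not carry over. Pictures are saved under pics/ and viewed, at most 10 in all, crops included, and the job is handed in when it is done.

```bash
mkdir -p pics
cat > h.py <<'E'
import numpy as np,cv2
from bench import get_state,get_image,get_calibration
def K(c,h=420):
    f=h/2/np.tan(np.radians(c['fovy'])/2); return f
def ray(c,u,v):
    f=K(c); d=np.array([(u-c['cx'])/f,(v-c['cy'])/f]); s=d.copy()
    for _ in range(20): s=d/(1+c['k1']*(s@s))
    R=np.array(c['R']); t=np.array(c['t']); 
    return -R.T@t, R.T@np.array([s[0],s[1],1])
def onz(c,u,v,z):
    o,d=ray(c,u,v); return o+d*(z-o[2])/d[2]
def proj(c,X):
    x=np.array(c['R'])@np.array(X)+np.array(c['t']); s=x[:2]/x[2]; s=s*(1+c['k1']*(s@s))
    return s*K(c)+[c['cx'],c['cy']]
E
python3 - <<'E'
from h import *
a=[]
for n in ("scene","side"):
    im=get_image(n)[:,:,::-1]; cv2.imwrite(f'pics/{n}0.png',im)
    c=get_calibration(n); print(n,c['fovy'],-np.array(c['R']).T@np.array(c['t']))
print(get_state())
E
```

```text
scene 54.65188228408897 [1.02921658 0.30918973 0.48680782]
side 53.5404379507368 [0.31387122 0.52917934 0.51527077]
{'time': 0.1, 'joint_positions': array([-1.1259123 ,  0.32174356, -0.07009838,  1.4515674 ,  0.02261201,
        1.37081507, -0.05689034]), 'qd': array([-0.00041117,  0.00027921,  0.00129948, -0.00283256, -0.00079055,
       -0.00077533,  0.00162073]), 'joint_torque': array([ 3.73858938e-04, -4.92570162e+01, -4.05295528e-01, -3.13400745e+01,
       -6.40694308e-02,  3.95039900e-02,  7.63331764e-05]), 'position': array([0.27125761, 0.5901343 , 0.22156723]), 'tool_rot': array([-6.71313746e-01, -3.06874943e+00,  2.70918739e-03]), 'ft_force': array([ 0.6899175 , -1.10732355,  0.74172726]), 'torque': array([ 0.02367668, -0.01143709,  0.03626393]), 'grip_force': 0.0, 'grip_width': 1.000027431448169}
```

View pics/scene0.png

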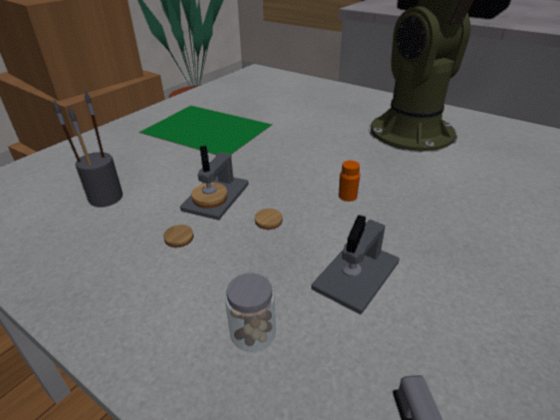

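View pics/side0.png

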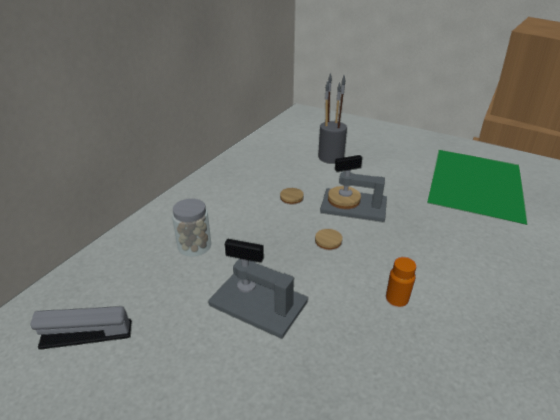

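Both views show two clamps. The loaded one has its knob at scene (205,158) and side (348,163), with the coaster under its foot at scene (210,195). The empty one has its knob at scene (356,233) and side (244,250). The loose discs at scene (178,235) and (268,218) are smaller look-alikes. The target is the clamp with the coaster, which I'll confirm in a crop while measuring.

Run:
```python
from h import *
out=[]
for n,(u,v),e in (("scene",(205,158),(356,233)),("side",(348,163),(244,250))):
    im=cv2.imread(f'pics/{n}0.png'); c=get_calibration(n)
    m=(im.max(2)<42).astype(np.uint8)
    k,l,s,ce=cv2.connectedComponentsWithStats(m)
    for i in range(1,k):
        if s[i,4]>40 and (np.hypot(*(ce[i]-(u,v)))<25 or np.hypot(*(ce[i]-e))<25):
            print(n,s[i],ce[i],onz(c,*ce[i],.106)); 
            pts=np.argwhere(l==i)[:,::-1]
            q=np.array([onz(c,*p,.12)[:2] for p in pts]); r=cv2.minAreaRect(q.astype(np.float32)*1000); print(r)
    out.append(cv2.resize(im[v-45:v+75,u-60:u+60],None,fx=3.3,fy=3.3,interpolation=cv2.INTER_CUBIC))
cv2.imwrite('pics/crop.png',np.hstack(out))
```

```text
scene [200 146  10  26 160] [204.5     158.64375] [ 0.5573591  -0.21613698  0.106     ]
((572.434814453125, -199.2103271484375), (98.19438171386719, 11.627534866333008), 48.39201354980469)
scene [346 216  19  37 395] [355.48607595 234.2278481 ] [0.59650953 0.12702061 0.106     ]
((609.498046875, 132.94183349609375), (83.0919189453125, 16.35030746459961), 12.841812133789062)
side [335 156  27  15 318] [347.62578616 162.87106918] [ 0.56057246 -0.21862156  0.106     ]
((551.1103515625, -194.0830078125), (60.23089599609375, 60.36758804321289), 30.00379753112793)
side [225 239  38  23 616] [244.0211039  250.15422078] [0.59606483 0.12612796 0.106     ]
((587.7667236328125, 140.15818786621094), (64.30535888671875, 36.81031799316406), 13.221732139587402)
```

View pics/crop.png

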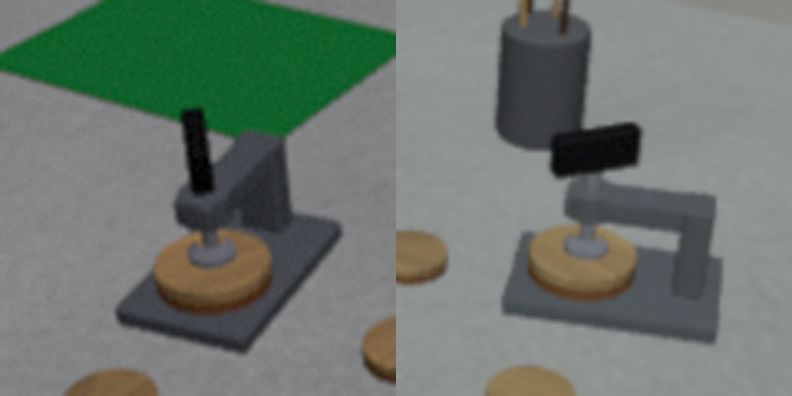

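The crop confirms it: the clamp with the wooden coaster under its foot has its screw near (0.559, -0.217). I'll move above it in steps.

```bash
python3 -m crank '[[1,0.3,-0.25,0.1,0],[1,0.5,-0.5,0.2,0],[1,0.6,-0.75,0.3,0],[1,0.7,-1,0.3,0],[1,0.7,-1,0.3,0]]'
python3 -m crank '[[1,0.2,-0.25,0,0],[1,0.4,-0.5,0,0],[1,0.5,-0.75,0,0],[1,0.6,-1,0,0],[1,0.6,-1,0,0]]'
```

```text
time: 0.72
position: [0.4152, 0.3852, 0.2834]
tool_rot: [0.685, 3.064, -0.001]
ft_force: [0.1, 1.1, 0.1]
grip_width: 0.998
grip_force: 0.0
time: 1.35
position: [0.5332, 0.1855, 0.2822]
tool_rot: [0.684, 3.065, -0.003]
ft_force: [0.3, 1.0, 0.6]
grip_width: 0.999
grip_force: 0.0
```

```bash
python3 -m crank '[[1,0,-0.25,0,0],[1,0,-0.5,0,0],[1,0,-0.75,0,0],[1,0,-1,0,0],[1,0,-1,0,0]]'
python3 -m crank '[[1,0.0,-0.25,0,0],[1,0,-0.5,0,0],[1,0,-0.75,0,0],[1,0,-1,0,0],[1,0,-1,0,0]]'
```

```text
time: 1.98
position: [0.5312, -0.0128, 0.2825]
tool_rot: [0.681, 3.067, -0.001]
ft_force: [-0.5, 0.7, 1.2]
grip_width: 0.997
grip_force: 0.0
time: 2.6
position: [0.531, -0.212, 0.2822]
tool_rot: [-0.679, -3.067, 0.003]
ft_force: [-0.5, 0.1, -0.5]
grip_width: 1.002
grip_force: 0.0
```

Run:
```python
from h import *
c=get_calibration('wrist'); im=get_image('wrist')[:,:,::-1]; cv2.imwrite('pics/w1.png',im)
import pickle; pickle.dump(c,open('w1.pkl','wb'))
print(-np.array(c['R']).T@np.array(c['t']), proj(c,[.559,-.217,.12]), get_state()['joint_positions'].round(2))
m=(im.max(2)<42).astype(np.uint8)
k,l,s,ce=cv2.connectedComponentsWithStats(m)
for i in range(1,k):
    if s[i,4]>150:
        pts=np.argwhere(l==i)[:,::-1]; q=np.array([onz(c,*p,.12)[:2] for p in pts]).astype(np.float32)*1000
        r=cv2.minAreaRect(q); b=cv2.boxPoints(r); e=b[1]-b[0] if np.hypot(*(b[1]-b[0]))>np.hypot(*(b[2]-b[1])) else b[2]-b[1]
        print(s[i],ce[i],r,'dir',np.degrees(np.arctan2(e[1],e[0])))
```

```text
[ 0.45353689 -0.17661185  0.44471561] [285.66466626 218.10579245] [-0.19  0.14  0.58  1.58 -0.08  1.45  1.53]
[ 492   57   48   79 1106] [519.75768535  87.28028933] ((544.0501708984375, 60.690635681152344), (41.3134880065918, 85.18598175048828), 85.64628601074219) dir -4.3537107
[463  72  23  89 254] [473.40551181 112.80314961] ((540.9151611328125, 15.81928825378418), (3.1847517490386963, 99.76390838623047), 89.51094818115234) dir -0.48905215
[547  98  13  31 252] [554.84920635 111.64285714] ((573.119384765625, 95.94834899902344), (13.209539413452148, 33.34928894042969), 80.9800796508789) dir -9.019909
[261 201  48  26 704] [284.42471591 213.38636364] ((553.4280395507812, -215.44998168945312), (57.599342346191406, 18.848743438720703), 48.21942138671875) dir 48.21938
[    0   246   560   174 62168] [272.00455218 352.45476773] ((726.796142578125, -304.97802734375), (899.2798461914062, 306.3098449707031), 65.2185287475586) dir 65.21853
```

View pics/w1.png

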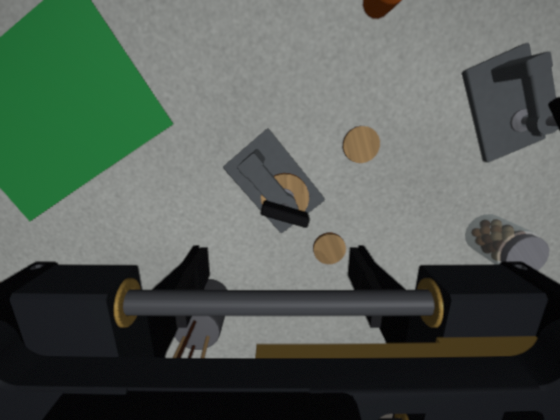

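The wrist picture shows the loaded clamp: bar at (285,213), base corners near (268,130), (224,167), (283,232) and (323,197), and the coaster under the arm. The column end is at upper left. Next I need the arm direction from the base and a finer bar direction.

Run:
```python
from h import *
import pickle
c=pickle.load(open('w1.pkl','rb')); im=cv2.imread('pics/w1.png')
C=[onz(c,*p,.014)[:2] for p in ((268,130),(224,167),(283,232),(323,197))]
d=lambda v:(np.degrees(np.arctan2(v[1],v[0])),np.hypot(*v))
print([x.round(3) for x in C],d(C[2]-C[1]),d(C[3]-C[0]),d(C[0]-C[1]))
# arm top edges at .078
A=[onz(c,*p,.078)[:2] for p in ((248,157),(285,202))]; print('arm',d(A[1]-A[0]))
# bar: mask pixels, undistorted top/bottom outlines
m=(im.max(2)<50)[195:235,250:320]; p=np.argwhere(m)[:,::-1]+[250,195]
for z in(.12,.106):
    q=np.array([onz(c,*x,z)[:2] for x in p]); w,V=np.linalg.eigh(np.cov(q.T)); print(z,q.mean(0),np.degrees(np.arctan2(V[1,1],V[0,1])))
cr=cv2.resize(im[115:245,205:345],None,fx=4.5,fy=4.5,interpolation=cv2.INTER_CUBIC); cv2.imwrite('pics/w1c.png',cr)
```

```text
[array([ 0.461, -0.198]), array([ 0.481, -0.28 ]), array([ 0.613, -0.244]), array([ 0.586, -0.164])] (np.float64(15.395586728928818), np.float64(0.1368605262390102)) (np.float64(15.06773885604155), np.float64(0.13004567916134932)) (np.float64(103.80631156931628), np.float64(0.08508376570498594))
arm (np.float64(13.616431997788549), np.float64(0.07526963301829957))
0.12 [ 0.55303198 -0.21590855] 47.387607111356324
0.106 [ 0.55732168 -0.21760281] 47.387607111356324
```

View pics/w1c.png

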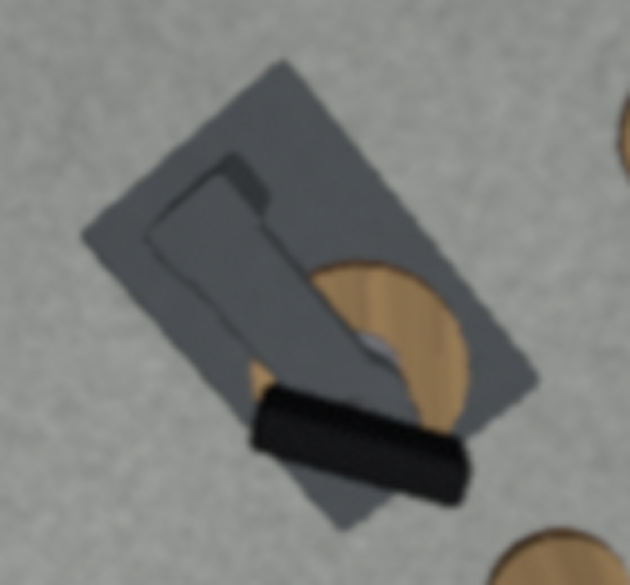

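Arm direction is about 15°, bar about 47.5° (32° anticlockwise of the arm), and the screw is at (0.558, -0.217). Tool closing line is at 65° and must go to -42°, since a turn of -107° keeps joint 7 in range.

```bash
python3 -m crank '[[1,0.13,-0.03,-0.1,-0.03],[1,0.13,-0.03,-0.2,-0.06],[1,0.13,-0.03,-0.3,-0.09],[1,0.13,-0.03,-0.4,-0.12],[1,0.13,-0.03,-0.4,-0.148]]'
python3 -m crank '[[1,0,0,0,-0.03],[1,0,0,0,-0.06],[1,0,0,0,-0.09],[1,0,0,0,-0.12],[1,0,0,0,-0.149]]'
python3 -m crank '[[1,0,0,0,0],[1,0,0,0,0]]'
python3 - <<'E'
from h import *
from scipy.spatial.transform import Rotation as Ro
c=get_calibration('wrist'); s=get_state(); im=get_image('wrist')[:,:,::-1]; cv2.imwrite('pics/w2.png',im)
R=Ro.from_rotvec(s['tool_rot']).as_matrix(); print(s['position'],'closing',np.degrees(np.arctan2(R[1,1],R[0,1])),s['joint_positions'].round(2),proj(c,[.558,-.217,.12]))
k,l,st,ce=cv2.connectedComponentsWithStats((im.max(2)<42).astype(np.uint8))
P=proj(c,[.558,-.217,.106])
for i in range(1,k):
    if st[i,4]>150 and np.hypot(*(ce[i]-P))<60:
        for z in(.12,.106):
            q=np.array([onz(c,*p,z)[:2] for p in np.argwhere(l==i)[:,::-1]]); w,V=np.linalg.eigh(np.cov(q.T)); print(st[i],z,q.mean(0),np.degrees(np.arctan2(V[1,1],V[0,1])))
E
```

```text
time: 3.28
position: [0.5576, -0.2106, 0.2]
tool_rot: [-1.974, -2.438, 0.0]
ft_force: [1.1, -0.5, 1.2]
grip_width: 0.996
grip_force: 0.0
time: 3.9
position: [0.5587, -0.211, 0.2019]
tool_rot: [-2.864, -1.286, -0.001]
ft_force: [0.1, 0.2, -0.6]
grip_width: 1.0
grip_force: 0.0
time: 4.15
position: [0.5581, -0.2133, 0.2022]
tool_rot: [-2.861, -1.296, -0.0]
ft_force: [-0.1, -0.7, 0.1]
grip_width: 0.996
grip_force: 0.0
[ 0.55808158 -0.2133065   0.20224971] closing -41.26954606535611 [-0.36  0.28  0.81  1.64 -0.21  1.31 -0.23] [281.24087071 219.5264347 ]
[273 183  17  66 920] 0.12 [ 0.56005164 -0.21371795] 48.03568971494541
[273 183  17  66 920] 0.106 [ 0.55703366 -0.21733721] 48.03568971494542
```

View pics/w2.png

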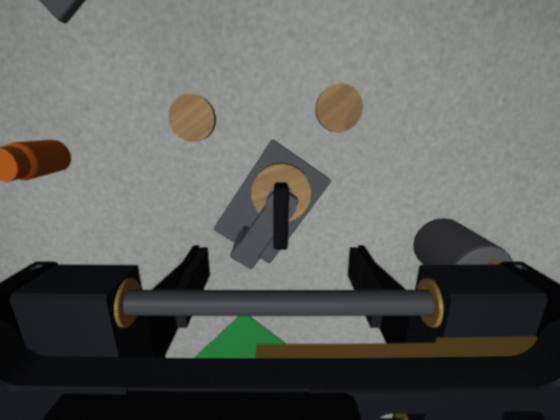

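The bar is at (281,215), centred between the fingers and aligned with the pads. The brush cup is to the right, so I'll check its clearance before descending.

Run:
```python
from h import *
a,b=get_calibration('scene'),get_calibration('side')
def tri(p,q):
    o,d=ray(a,*p);o2,e=ray(b,*q); M=np.stack([d,-e],1); s=np.linalg.lstsq(M,o2-o,rcond=None)[0]
    x,y=o+s[0]*d,o2+s[1]*e; return ((x+y)/2).round(3),np.linalg.norm(x-y).round(3)
print('cup',onz(a,103,195,.0),onz(b,332,153,0))
for p in((57,103),(72,112),(88,95)):
    for q in((329,78),(328,90),(343,78),(340,85)): print(p,q,tri(p,q))
```

```text
cup [ 0.6670261 -0.4316656  0.       ] [ 0.68325691 -0.44547385  0.        ]
(57, 103) (329, 78) (array([ 0.698, -0.425,  0.215]), np.float64(0.006))
(57, 103) (328, 90) (array([ 0.696, -0.424,  0.2  ]), np.float64(0.035))
(57, 103) (343, 78) (array([ 0.678, -0.469,  0.203]), np.float64(0.001))
(57, 103) (340, 85) (array([ 0.681, -0.462,  0.196]), np.float64(0.017))
(72, 112) (329, 78) (array([ 0.69 , -0.399,  0.212]), np.float64(0.015))
(72, 112) (328, 90) (array([ 0.688, -0.401,  0.197]), np.float64(0.013))
(72, 112) (343, 78) (array([ 0.67 , -0.441,  0.201]), np.float64(0.024))
(72, 112) (340, 85) (array([ 0.673, -0.435,  0.193]), np.float64(0.005))
(88, 95) (329, 78) (array([ 0.672, -0.36 ,  0.236]), np.float64(0.005))
(88, 95) (328, 90) (array([ 0.67 , -0.359,  0.222]), np.float64(0.032))
(88, 95) (343, 78) (array([ 0.652, -0.397,  0.225]), np.float64(0.002))
(88, 95) (340, 85) (array([ 0.654, -0.391,  0.219]), np.float64(0.015))
```

The brushes are about 200 mm away and the gripper body's half width is 95 mm, so it's clear. Descending and gripping.

```bash
python3 -m crank '[[1,0,-0.01,-0.15,0],[1,0,-0.01,-0.3,0],[1,0,-0.01,-0.45,0],[1,0,-0.01,-0.55,0],[1,0,-0.01,-0.55,0]]'
python3 -m crank '[[0.5,0,0,0,0],[0.3,0,0,0,0],[0,0,0,0,0],[0,0,0,0,0],[0,0,0,0,0]]' 20
python3 -m crank '[[0,0,0,0,0],[0,0,0,0,0]]'
```

```text
time: 4.82
position: [0.5566, -0.2168, 0.0912]
tool_rot: [-2.864, -1.288, 0.004]
ft_force: [-0.0, -0.4, 0.4]
grip_width: 1.001
grip_force: 0.0
time: 5.45
position: [0.5576, -0.2174, 0.0927]
tool_rot: [2.865, 1.288, 0.0]
ft_force: [-0.3, -0.1, -0.1]
grip_width: 0.519
grip_force: 0.0
time: 5.7
position: [0.5574, -0.2173, 0.0925]
tool_rot: [-2.866, -1.288, 0.0]
ft_force: [-0.4, 0.1, -0.5]
grip_width: 0.286
grip_force: 0.0
```

```bash
python3 -m crank '[[0,0,0,0,0],[0,0,0,0,0],[0,0,0,0,0],[0,0,0,0,0]]'
```

```text
time: 6.2
position: [0.5573, -0.2173, 0.0925]
tool_rot: [-2.865, -1.288, 0.0]
ft_force: [0.0, -0.1, 0.1]
grip_width: 0.163
grip_force: 20.0
```

Gripped on the 14 mm bar with no side force. Now turn the first part clockwise and watch the forces.

```bash
python3 -m crank '[[0,0,0,0,-0.02],[0,0,0,0,-0.04],[0,0,0,0,-0.06],[0,0,0,0,-0.08],[0,0,0,0,-0.09]]' 30
python3 -m crank '[[0,0,0,0,0],[0,0,0,0,0]]'
python3 - <<'E'
from h import *
from scipy.spatial.transform import Rotation as Ro
c=get_calibration('wrist'); s=get_state(); im=get_image('side')[:,:,::-1]
R=Ro.from_rotvec(s['tool_rot']).as_matrix(); print('bar',np.degrees(np.arctan2(R[1,1],R[0,1]))+90,s['torque'],s['ft_force'],s['joint_positions'].round(2))
cv2.imwrite('pics/s2.png',cv2.resize(im[60:260,230:450],None,fx=2.7,fy=2.7))
E
```

```text
time: 6.82
position: [0.557, -0.2167, 0.0926]
tool_rot: [-3.11, -0.434, 0.002]
ft_force: [-2.2, 1.8, 1.9]
grip_width: 0.159
grip_force: 30.0
time: 7.08
position: [0.557, -0.2167, 0.0925]
tool_rot: [-3.109, -0.439, 0.002]
ft_force: [-3.1, 3.0, 4.2]
grip_width: 0.157
grip_force: 30.0
bar 16.06550612325489 [ 0.62027963  0.88855754 -0.03576879] [-3.11603307  2.99414619  4.1598547 ] [-0.39  0.42  0.89  1.76 -0.36  1.13 -0.68]
```

View pics/s2.png

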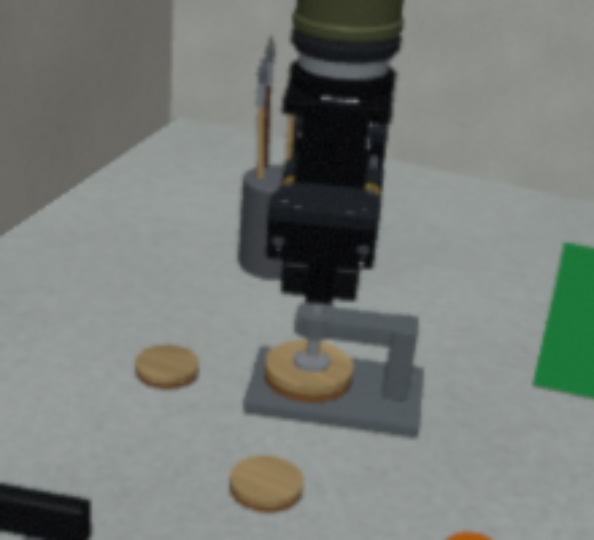

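The gripper holds the bar along the arm (16°) with forces of about 4 N and the coaster unmoved. Now the last eighth of a turn.

```bash
python3 -m crank '[[0,0,0,0,-0.02],[0,0,0,0,-0.04],[0,0,0,0,-0.06],[0,0,0,0,-0.06],[0,0,0,0,-0.06]]'
python3 -m crank '[[0,0,0,0,-0.02],[0,0,0,0,-0.04],[0,0,0,0,-0.066],[0,0,0,0,-0.066],[0,0,0,0,-0.066]]'
python3 - <<'E'
from h import *
from scipy.spatial.transform import Rotation as Ro
s=get_state()
R=Ro.from_rotvec(s['tool_rot']).as_matrix(); print('bar',np.degrees(np.arctan2(R[1,1],R[0,1]))+90,s['torque'],s['ft_force'],s['joint_positions'].round(2))
E
```

```text
time: 7.75
position: [0.5569, -0.2163, 0.0925]
tool_rot: [-3.136, 0.152, 0.003]
ft_force: [-3.7, 3.0, 5.1]
grip_width: 0.155
grip_force: 30.0
time: 8.38
position: [0.5571, -0.2158, 0.0925]
tool_rot: [-3.038, 0.793, 0.004]
ft_force: [-4.7, 5.6, 5.5]
grip_width: 0.157
grip_force: 30.0
bar -29.26925688483469 [ 1.09178234  1.10552881 -0.00706838] [-4.74700595  5.64188648  5.46595332] [-0.5   0.49  1.06  1.77 -0.47  1.16 -1.39]
```

Turned to -29°, so release, go up and look.

```bash
python3 -m crank '[[0.3,0,0,0,0],[0.6,0,0,0,0],[1,0,0,0,0],[1,0,0,0,0],[1,0,0,0,0]]'
python3 -m crank '[[1,0,0,0,0],[1,0,0,0,0],[1,0,0,0.15,0],[1,0,0,0.35,0],[1,0,0,0.6,0]]'
python3 -m crank '[[1,0,0,0.1,0],[1,0,0,0.1,0],[1,0,0,0.1,0]]'
python3 - <<'E'
from h import *
c=get_calibration('wrist'); im=get_image('wrist')[:,:,::-1]; cv2.imwrite('pics/w3.png',im)
k,l,st,ce=cv2.connectedComponentsWithStats((im.max(2)<42).astype(np.uint8))
P=proj(c,[.558,-.217,.106])
for i in range(1,k):
    if st[i,4]>150 and np.hypot(*(ce[i]-P))<60:
        q=np.array([onz(c,*p,.112)[:2] for p in np.argwhere(l==i)[:,::-1]]); w,V=np.linalg.eigh(np.cov(q.T)); print(st[i],q.mean(0),np.degrees(np.arctan(V[1,1]/V[0,1])))
E
```

```text
time: 9.0
position: [0.5575, -0.2175, 0.0926]
tool_rot: [3.039, -0.796, 0.0]
ft_force: [0.4, 0.2, 0.3]
grip_width: 0.64
grip_force: 0.0
time: 9.62
position: [0.5569, -0.217, 0.2131]
tool_rot: [3.039, -0.796, -0.003]
ft_force: [1.3, 0.5, 0.6]
grip_width: 0.997
grip_force: 0.0
time: 10.0
position: [0.5567, -0.2167, 0.2309]
tool_rot: [-3.039, 0.796, 0.004]
ft_force: [0.3, 0.6, -0.9]
grip_width: 1.003
grip_force: 0.0
[270 174  16  60 754] [ 0.55851244 -0.21786272] -29.0693991021423
```

View pics/w3.png

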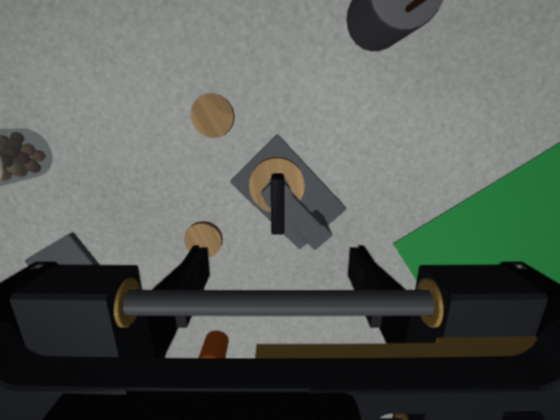

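The picture shows the bar at (278,204) pointing at -29°. That is about 44° clockwise of the arm, with the coaster still centred under the foot at (277,187).

```bash
python3 -c "from bench import close_job; print(close_job())"
```

```text
the job is handed in; nothing more can be done
None
```

I turned the loaded clamp's knob to about 44° past touch as measured in the wrist picture and let go; the coaster looked unmoved, the empty clamp was left alone, and the job was handed in at about 10 s (no verdict was returned).

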